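# Clamp a junction box in the ratchet bench clamp

### The arm

A 6-joint arm with a two-finger parallel gripper is mounted at the origin on the work surface. World frame = base frame: x ahead of the robot, y to its left, z up, the work surface at z = 0. Lengths are in mm, angles in rad, forces in N, time in s.
With the tool pointing down it reaches from about 375 to 750 mm from the base axis. Payload 9 kg.
Tool frame: the origin (TCP) lies between the finger pads; the fingertips stand 19 mm ahead of it and the grasp point (between the pads) is the TCP (manip.nose_length is the z of the fingertips in the tool frame, in mm); z points along the fingers, y is the direction in which the jaws open and shut (so a half turn about z gives the same grasp; the last joint's range is limited). The gripper opens to 85 mm and grips with 20 to 120 N. Pads are 22 mm wide; open, the fingers measure 114 mm over their backs; the gripper's body (76 mm by 85 mm) begins 54 mm behind the grasp point. The pads swing forward as they close: fully open they stand 13 mm farther back than shut.
Start: joints at [-1.383, 0.104, 0.097, 1.564, 0, 1.353], TCP at [236.865, -551.298, 250.331] pointing down, gripper open.
Joint ranges: [-2.99, 2.99], [-0.84, 1.86], [-1.1, 1.16], [-1.84, 2.11], [-1.51, 1.56], [-3.14, 3.14]. Speed limits (rad/s): [2.22, 2.22, 2.57, 3.14, 3.14, 3.14].

### API

Orientations are given as a rotation vector (axis times angle).
In Python, from station import sense, optics, job, manip gives the robot as it stands. The module is installed in compiled form; this text tells all that it offers.
- The arm moves only by the tool move_arm, never from a script. Its arguments are lists of equal length, an entry for each row: "offset": the shift along the tool's x, y, z in units of 0.06 m (1.0 is 0.06 m), a list of three; "dr": the turn, a rotation vector about the tool's x, y, z in units of 60 degrees (1.0 is 60 degrees), a list of three; "claw": the opening, from -1 (shut) to 1 (fully open). In form: {"offset": [[dx, dy, dz], ...], "dr": [[rx, ry, rz], ...], "claw": [claw, ...]}. A call has 1 to 8 rows; each row shifts and turns the commanded pose from where the row before left it, along the tool's axes as they then stand; what a row does not reach is not made up. A row lasts 1/8 s, in which the tool goes at most 62.5 mm and 10.7 degrees, less where a joint would pass 70% of its speed; a pose out of reach is approached as far as the arm can. A call with a number of a shift or a turn outside -1 to 1 is refused whole. A call with a gripper value outside its range is refused whole. The fingers move at their own pace and stop on an object; the grip force is fixed at half the most. Time passes only in rows, so rows that do not move let the fingers close. It gives the time, the measured TCP pose, the force and the opening at its end, in the units of the state.
- sense(): the state, without advancing time (a new reading comes with each control period).
- optics.camera(name): name is "scene" or "side" or "wrist"; returns the picture (384x512x3 uint8, red, green, blue); there is no depth.
- optics.camera_params(name): a dict with "camera_matrix" (3x3 intrinsics, pixels), "k1" (the pictures are not rectified: a ray, as slopes to the right and down, at radius r is drawn at 1 + k1 r^2 times it, then the intrinsics apply), "xyz" and "rotation" of the camera in the world. Camera axes: x right, y up, looking along -z (the intrinsics and any distortion apply to the point x, -y, -z); pixel columns grow to the right and rows downward; lengths in mm; the calibration is good to about 2 mm. A picture is of the moment at which its call begins: read the wrist's pose just before it. camera_params takes no time and is no camera call; for the wrist camera it gives the pose at the moment of the call.
- job.job_done(): hands the job in, once; it reports no verdict.
The state is a dict: "time_s": time; "joints": joint angles; "joint_vel": joint speeds; "joint_efforts": joint torques, N m; "tool_pos": TCP position; "ee_rot": TCP orientation; "force": force on the tool from outside, world axes, zero at the start; "ft_torque": the same for the moment, N m; "grip_width": opening from 0.0 (shut) to 1.0 (fully open).
Only numpy, scipy, OpenCV 4.12 (cv2) and the standard library are available. Lean on these libraries where they do the work, as an engineer would, in place of code of your own. Each camera call takes 0.05 s, during which the arm holds its last target.

### The job

Push the junction box back until it sits square against the clamp's fixed jaw, then pump the ratchet lever with repeated strokes until the sprung jaw holds the box firmly: go on until the lever goes solid part-way through a stroke and will not take another click. Do not force the lever past that, leave it sprung back at rest, and do not disturb the other things on the bench.

Things in the scene. Friction and masses are not known exactly. Their poses are not given: they have to be found in the camera images.
- clamp: Ratchet bench clamp bolted down, 385 mm long (its y), 110 mm wide (its x; 166 mm over the feet). Origin on the bench top, z up. Fixed jaw at the -y end; green carriage with sprung jaw pad and pump lever at the +y end, clamping towards -y. The box lies on two rails, tops at z 0.034, with saw teeth of 12 mm pitch between them.
- fixed_jaw (a point): Centre of the fixed jaw's rubber face, at clamp y -0.140, z 0.061; the face looks to the clamp's +y, is 104 mm wide, and the jaw's top is at z 0.090.
- enclosure: Loose grey plastic junction box with a white lid, 150 (its x, across the clamp) by 100 (its y) by 60 mm high, 0.3 to 0.6 kg. Origin at the centre of its underside, on the rails at z 0.034. Starts 6 to 12 mm short of the fixed jaw and up to 0.08 rad askew; when home its origin is at clamp y -0.090.
- jaw_pad: Pad plate with rubber face, 100 mm wide, 10 thick, z 0.037 to 0.085, on two sprung pins before the carriage. Origin at the centre of its face, which looks to -y; axes as the clamp's. Pressed on the box it springs back up to 30 mm (3.6 N + 1.8 N per mm). The gap between its face and the box's near face, once the box is home, is 60 to 74 mm at the start.
- carriage (a joint): Travel of the carriage towards the fixed jaw, m: 0 to 0.014 at the start, 0.115 at most. Each full stroke of the lever takes it on one 12 mm tooth (the first may take less) and a pawl keeps it from going back. With the box home the pad meets it at 0.074 and its springs are closed up at 0.104. By hand it is stiff: about 32 N to slide. Firmly clamped = held beyond 0.092.
- lever (a joint): Swing of the pump lever, rad: 0 at rest, leaning back to +y (a light spring returns it there); 0.72 at its front stop, leaning to -y. It must go nearly to the front stop (past about 0.68) to take a tooth (click) and come back below 0.08 to catch the next; a stroke never takes two teeth. The first 0.1 to 0.2 of a stroke is free play.
- lever_pin (a point): Pin on which the lever turns, along the clamp's x, on the carriage; z 0.059, at clamp y 0.125 minus the carriage's travel. It moves with the carriage.
- lever_ball (a point): Centre of the black ball knob, 38 mm across, on top of the lever, 190 mm from the pin: at rest 84 mm to +y of it and 0.229 high, at the front stop 49 mm to -y and 0.243 high. Push it from its +y side towards -y. A stroke takes 5 to 10 N, near 18 N as the pad's springs close up; 20 to 28 N means a stop: the front stop, or solid part-way when they are closed. Over 40 N is forcing it.
- reel: Bystander: empty black plastic cable reel lying on its flange, 130 mm across, 65 mm high. Origin at the centre of its underside.
- screwdriver: Bystander: screwdriver with an orange handle, 200 mm long, lying on the bench along its x.
- parts_bin: Bystander: open blue plastic bin with locknuts, 100 by 140 mm, 45 mm high. Origin at the centre of its underside.
Things that resemble listed ones, but are neither listed nor needed, are in the scene too. Of the things that look like the enclosure, the largest one is meant.

How it is judged (in metres and radians):
On the way, in this order (a step that is already met when the one before it is completed fails the run):
1. the box sits square against the fixed jaw (origin within 3 mm of home along the clamp, within 0.05 rad) before the sprung pad has reached it (y of enclosure in the frame of clamp below -0.087 m and angle between the y axis of enclosure and the y axis of clamp, either way round below 0.05 rad and contact force between jaw_pad and enclosure below 0.5 N), for 0.2 s.
2. the sprung pad grips the box with more than 34 N (contact force between jaw_pad and enclosure above 34 N), for 0.2 s.
At the end, for the whole second after the job is handed in: The pad presses the box with over 34 N, the carriage held at 0.092 m or more; the box lies flat on the rails (3 mm), square within 0.05 rad, within 3 mm of home against the fixed jaw and 30 mm of the clamp's middle, and still; the lever is back at rest (below 0.08 rad) (contact force between jaw_pad and enclosure above 34 N and value of joint carriage above 0.092 m and y of enclosure in the frame of clamp below -0.087 m and z of enclosure in the frame of clamp between 0.031 and 0.038 m and x of enclosure in the frame of clamp between -0.03 and 0.03 m and angle between the y axis of enclosure and the y axis of clamp, either way round below 0.05 rad and angle between enclosure's own z axis and vertical below 0.05 rad and value of joint lever below 0.08 rad and linear speed of enclosure below 0.01 m/s); the robot touches nothing.
It fails at once if the clamp or its lever is forced: the fingers press on it with more than 55 N (contact force between the fingers and clamp above 55 N).
It fails at once if the reel is moved by more than 30 mm (distance of reel from where it was at the start of the episode above 0.03 m).
It fails at once if the screwdriver is moved by more than 30 mm (distance of screwdriver from where it was at the start of the episode above 0.03 m).
It fails at once if the parts bin is moved by more than 30 mm (distance of parts_bin from where it was at the start of the episode above 0.03 m).
It also fails if it takes over 67 s, if anything falls off the work surface, if the arm or the gripper's body presses on something with over 40 N, if the wrist force passes 120 N, or if a joint passes its speed limit or range.

## Working session

There is one attempt and no reset: what is moved stays moved. The work goes in short steps, Python scripts to look and compute and a tool call to move; the robot and the scene stay as the last step left them, time stands still between calls to the robot, and variables do not carry over. Pictures are saved under pics/ and viewed, and the job is handed in when it is done.

Besides the shell and the picture viewer there is one more tool, called as name(argument=value, ...) on one line, values as JSON. move_arm: Moves the arm, as the interface text tells. Shifts and turns lie within -1 to 1; 1 stands for 0.06 m of shift or 60 degrees of turn. Its arguments: {"type":"object","properties":{"offset":{"type":"array","items":{"type":"array","items":{"type":"number","minimum":-1,"maximum":1}}},"dr":{"type":"array","items":{"type":"array","items":{"type":"number","minimum":-1,"maximum":1}}},"claw":{"type":"array","items":{"type":"number"}}},"required":["offset","dr","claw"]}

```bash
mkdir -p pics; cat > h.py <<'E'
import numpy as np, cv2
from station import sense, optics, job, manip
def snap(n,tag):
    im=optics.camera(n); cv2.imwrite(f'pics/{tag}.png',im[:,:,::-1]); return im
E
python3 - <<'E'
from h import *
print(sense())
for n in ['scene','side','wrist']:
    p=optics.camera_params(n); print(n,p); np.save(f'{n}.npy',snap(n,n+'0'))
E
```

```text
{'time_s': 0.0, 'joints': array([-1.38269429e+00,  1.04696471e-01,  9.64485104e-02,  1.56389439e+00,
       -9.01793651e-06,  1.35306164e+00]), 'joint_vel': array([-0.00067337,  0.0013714 ,  0.00086412, -0.00272183, -0.00132707,
       -0.00090109]), 'joint_efforts': array([-1.58384966e-03, -5.56933951e+01,  5.03649831e+01,  1.67386484e-02,
       -5.02576677e-04, -2.11260931e-05]), 'tool_pos': array([ 236.79973045, -550.95323842,  249.51253946]), 'ee_rot': array([-3.07581699e+00, -6.32849743e-01, -1.71543659e-05]), 'force': array([ 0.61454243,  0.21988783, -0.08073736]), 'ft_torque': array([-0.00391558, -0.05500019, -0.01094737]), 'grip_width': 1.0011189546966637}
scene {'camera_matrix': array([[437.50088578,   0.        , 249.90882339],
       [  0.        , 437.50088578, 185.4193922 ],
       [  0.        ,   0.        ,   1.        ]]), 'k1': -0.07480664739401197, 'xyz': array([1202.46539664, -903.40260004,  984.64583555]), 'rotation': array([0.87992794, 0.32717467, 0.63874843])}
side {'camera_matrix': array([[488.56424778,   0.        , 254.13216704],
       [  0.        , 488.56424778, 191.00969951],
       [  0.        ,   0.        ,   1.        ]]), 'k1': -0.14249098637766064, 'xyz': array([ 286.46616352,  774.62481224, 1174.13560915]), 'rotation': array([ 0.12183301, -0.9758287 , -2.74588932])}
wrist {'camera_matrix': array([[272.37027643,   0.        , 257.91504904],
       [  0.        , 272.37027643, 191.95158117],
       [  0.        ,   0.        ,   1.        ]]), 'k1': -0.05228037219525786, 'xyz': array([ 300.9287767 , -523.26425573,  372.82645353]), 'rotation': array([-0.2465057 ,  0.16459005, -1.15752218])}
```

View pics/scene0.png

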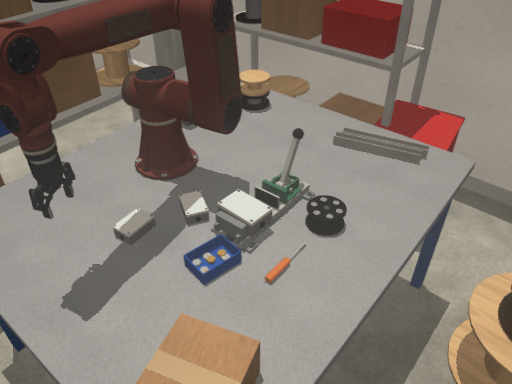

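View pics/side0.png

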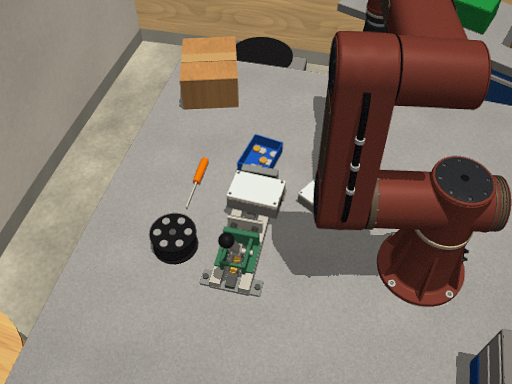

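View pics/wrist0.png

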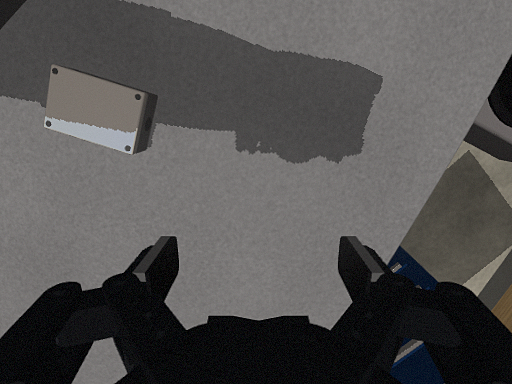

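The scene view has three grey boxes with white lids: (245,210) on the clamp, which is the largest, and two smaller decoys at (194,207) and (134,224). I choose the one on the clamp. The reel is at (326,213), the screwdriver at (285,263), the bin at (213,258) and the lever ball at (298,133). Next I'll check the choice in close crops.

```bash
python3 - <<'E'
from h import *
for n,(x,y,w,h),s in [('scene',(170,120,190,165),4),('side',(130,130,200,170),4)]:
    im=np.load(n+'.npy')[y:y+h,x:x+w]
    im=cv2.resize(im,None,fx=s,fy=s,interpolation=cv2.INTER_CUBIC)[:600,:800]
    cv2.imwrite(f'pics/{n}_c.png',im[:,:,::-1])
E
```

```text
(no output)
```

View pics/scene_c.png

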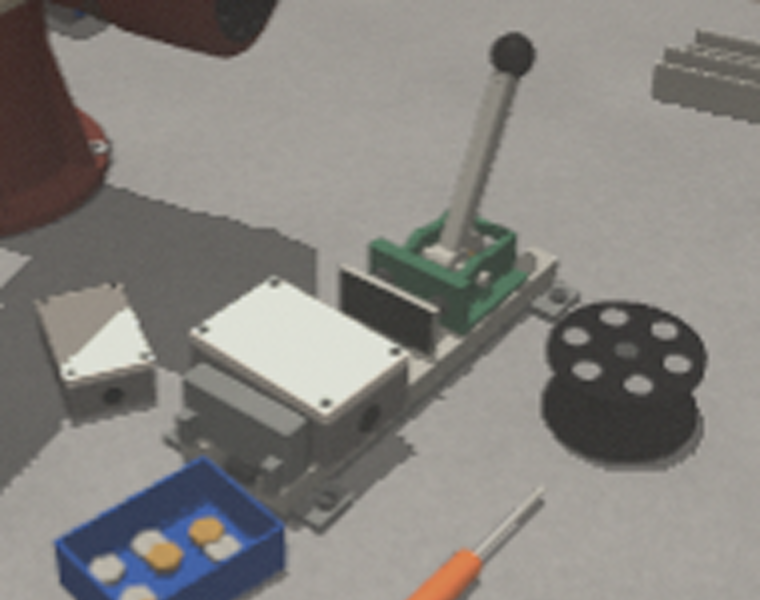

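View pics/side_c.png

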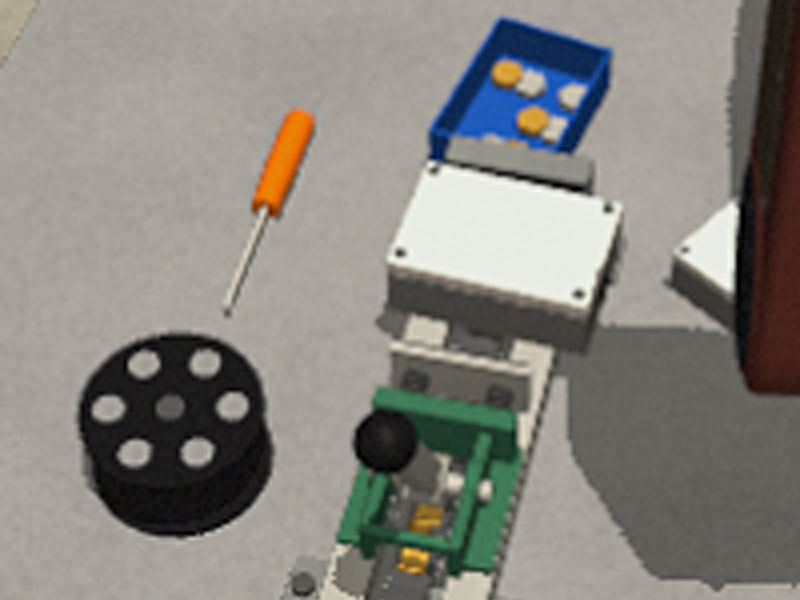

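```bash
cat >> h.py <<'E'
from scipy.spatial.transform import Rotation as R
P={}
def ray(n,uv):
    p=P.get(n) or optics.camera_params(n)
    K=np.array(p['camera_matrix']); d=np.array([p['k1'],0,0,0])
    q=cv2.undistortPoints(np.array(uv,float).reshape(-1,1,2),K,d).reshape(-1,2)
    v=np.c_[q[:,0],-q[:,1],-np.ones(len(q))]
    return np.array(p['xyz']),R.from_rotvec(p['rotation']).apply(v)
def onz(n,uv,z):
    o,v=ray(n,uv); return o+v*((z-o[2])/v[:,2:])
def tri(a,ua,b,ub):
    o1,v1=ray(a,[ua]);o2,v2=ray(b,[ub]);v1=v1[0];v2=v2[0]
    s=np.linalg.lstsq(np.c_[v1,-v2],o2-o1,rcond=None)[0]
    p=o1+s[0]*v1;q=o2+s[1]*v2; return (p+q)/2,np.linalg.norm(p-q)
def proj(n,X):
    p=optics.camera_params(n); r=R.from_rotvec(p['rotation']); c=r.inv().apply(np.atleast_2d(X)-p['xyz'])
    c=c*[1,-1,-1]; return cv2.projectPoints(c.reshape(-1,1,3),np.zeros(3),np.zeros(3),p['camera_matrix'],np.array([p['k1'],0,0,0]))[0].reshape(-1,2)
E
python3 - <<'E'
from h import *
np.set_printoptions(precision=1,suppress=True)
for n,o in [('scene',(170,120)),('side',(130,130))]:
    im=cv2.cvtColor(np.load(n+'.npy'),cv2.COLOR_RGB2HSV)
    x0,y0=(215,185) if n=='scene' else (222,165)
    w,h=(64,45)
    m=((im[...,2]>205)&(im[...,1]<40)).astype(np.uint8); mm=np.zeros_like(m); mm[y0:y0+h,x0:x0+w]=m[y0:y0+h,x0:x0+w]
    c=max(cv2.findContours(mm,0,1)[0],key=cv2.contourArea)
    r=onz(n,c.reshape(-1,2),94).astype(np.float32)[:,:2]
    print(n,'lid',cv2.contourArea(c),cv2.minAreaRect(r))
    print(' box',cv2.boxPoints(cv2.minAreaRect(r)))
S=lambda *p:[(170+a/4,120+b/4) for a,b in p]
D=lambda *p:[(130+a/4,130+b/4) for a,b in p]
print('ball',tri('scene',S((513,54))[0],'side',D((386,442))[0]))
print('jaw top scene (front edge l,r)',onz('scene',S((188,365),(308,432)),90), 'side',onz('side',D((447,138),(594,160)),90))
print('pad top scene',onz('scene',S((340,266),(438,310)),85),'side back edge',onz('side',D((391,345),(531,370)),85))
print('rail edge scene z34',onz('scene',S((553,255),(412,390)),34))
print('rail edge side z34',onz('side',D((553,348),(493,595)),34))
print('green front top side',onz('side',D((375,390),(518,425)),85))
E
```

```text
scene lid 802.0 ((498.6564025878906, -97.10751342773438), (96.62376403808594, 145.26393127441406), 87.50968170166016)
 box [[ 424.  -142.2]
 [ 569.1 -148.5]
 [ 573.3  -52. ]
 [ 428.2  -45.7]]
side lid 1243.5 ((496.5501708984375, -92.53675079345703), (99.56956481933594, 147.98570251464844), 87.19285583496094)
 box [[ 420.2 -138.6]
 [ 568.  -145.9]
 [ 572.9  -46.4]
 [ 425.1  -39.2]]
ball (array([500.2, 185.8, 227.7]), np.float64(1.9134581605767018))
jaw top scene (front edge l,r) [[ 448.4 -170.9   90. ]
 [ 571.2 -170.4   90. ]] side [[ 559.7 -172.7   90. ]
 [ 448.2 -177.    90. ]]
pad top scene [[456.    8.8  85. ]
 [556.   13.3  85. ]] side back edge [[549.8  18.6  85. ]
 [451.1  16.4  85. ]]
rail edge scene z34 [[552.6 194.2  34. ]
 [565.3 -32.1  34. ]]
rail edge side z34 [[447.8 -41.8  34. ]
 [441.8 164.1  34. ]]
green front top side [[550.1  57.6  85. ]
 [449.3  62.4  85. ]]
```

The crops confirm the box on the clamp: its lid measures about 148 x 99 mm at z 94. The ball triangulates to (500,186,228) and the pad face is at y≈9. First I'll turn the tool, then travel high to the gap between box and pad.

move_arm(offset=[[0,0,0],[0,0,0],[0,0,0],[0,0,0],[0,0,0],[0,0,0],[0,0,0],[0,0,0]], dr=[[0,0,-0.1625],[0,0,-0.1625],[0,0,-0.1625],[0,0,-0.1625],[0,0,-0.1625],[0,0,-0.1625],[0,0,-0.1625],[0,0,0]], claw=[1,1,1,1,1,1,1,1])

```text
time_s: 1.15
tool_pos: [236.8, -551.2, 250.1]
ee_rot: [-2.193, -2.249, -0.0]
force: [-0.5, 0.8, -0.1]
grip_width: 0.999
```

move_arm(offset=[[0.75,0.36,0],[0.75,0.36,0],[0.75,0.36,0],[0.75,0.36,0],[0.75,0.36,0],[0.75,0.36,0],[0.75,0.36,0],[0.75,0.36,0]], dr=[[0,0,0],[0,0,0],[0,0,0],[0,0,0],[0,0,0],[0,0,0],[0,0,0],[0,0,0]], claw=[1,1,1,1,1,1,1,1])

```text
time_s: 2.15
tool_pos: [400.6, -185.4, 250.3]
ee_rot: [2.197, 2.244, -0.0]
force: [0.3, -0.3, 1.0]
grip_width: 1.001
```

move_arm(offset=[[0.52,0.43,0],[0.52,0.43,0],[0.52,0.43,0],[0.52,0.43,0],[0,0,0],[0,0,0]], dr=[[0,0,0],[0,0,0],[0,0,0],[0,0,0],[0,0,0],[0,0,0]], claw=[1,1,1,1,1,1])

```text
time_s: 2.9
tool_pos: [499.8, -59.5, 250.1]
ee_rot: [-2.194, -2.248, 0.001]
force: [-0.6, 0.5, -0.4]
grip_width: 0.998
```

```bash
python3 - <<'E'
from h import *
s=sense();print(s['tool_pos'],s['ee_rot']);p=optics.camera_params('wrist');print(p['xyz'],p['rotation'])
im=snap('wrist','w1');np.save('w1.npy',im);import pickle;pickle.dump(p,open('w1.pkl','wb'))
for n in['side','scene']: snap(n,n+'1')
E
```

```text
[499.82479507 -59.54857493 250.1260717 ] [-2.19426272e+00 -2.24793684e+00  7.40501233e-04]
[497.92559522  10.7386219  373.3287358 ] [-0.27962598 -0.00209222  0.0234693 ]
```

View pics/w1.png

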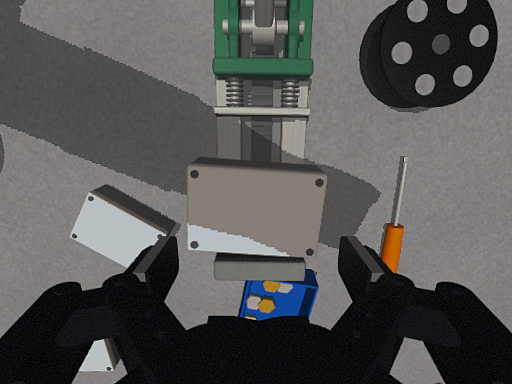

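View pics/scene1.png

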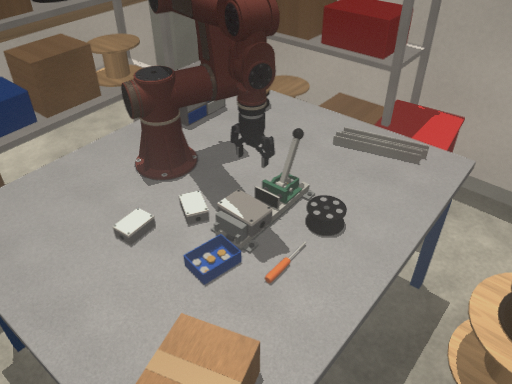

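The wrist view shows the box lid at (188–327, 165–257), the fixed jaw top at (215–304, 258–280), the pad plate at y≈107–115, the rails, and the reel, screwdriver and bin. Now I'll measure the edges.

```bash
python3 - <<'E'
from h import *
im=np.load('w1.npy')[80:290,170:345]
im=cv2.resize(im,None,fx=3.4,fy=2.8,interpolation=cv2.INTER_CUBIC)
cv2.imwrite('pics/w1c.png',im[:,:,::-1]);print(im.shape)
E
```

```text
(588, 595, 3)
```

View pics/w1c.png

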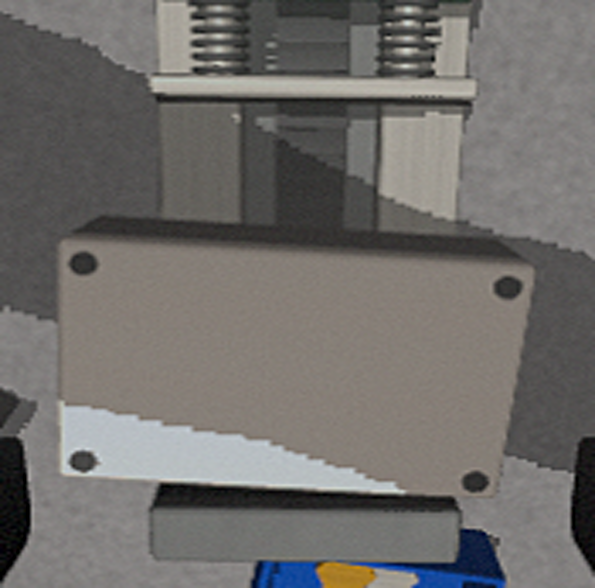

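```bash
python3 - <<'E'
from h import *
import pickle; P['wrist']=pickle.load(open('w1.pkl','rb'))
np.set_printoptions(precision=1,suppress=True)
W=lambda *p:[(170+a/3.4,80+b/2.8) for a,b in p]
def a(X): d=X[1]-X[0];return np.arctan2(d[1],d[0])
for nm,pts,z in [('box near top edge',((62,240),(530,267)),94),('box far top',((62,475),(495,496)),94),('jaw face top edge',((158,509),(458,513)),90),('jaw back',((152,560),(458,562)),90),('pad back edge',((152,76),(475,82)),85),('pad front',((152,96),(475,99)),85),('rail L',((162,222),(163,110)),34),('rail R',((457,222),(466,100)),34)]:
    X=onz('wrist',W(*pts),z); print(nm,X[0][:2],X[1][:2],'ang %.3f len %.0f mid'%(a(X),np.linalg.norm(X[1]-X[0])),X.mean(0)[:2])
E
```

```text
box near top edge [426.2 -42.7] [570.5 -49.6] ang -0.048 len 145 mid [498.4 -46.2]
box far top [ 421.4 -140. ] [ 567.7 -146. ] ang -0.041 len 146 mid [ 494.6 -143. ]
jaw face top edge [ 452.8 -157.1] [ 556.6 -156.5] ang 0.006 len 104 mid [ 504.7 -156.8]
jaw back [ 450.1 -182. ] [ 558.4 -180.4] ang 0.015 len 108 mid [ 504.3 -181.2]
pad back edge [453.5  16.6] [550.2  16.9] ang 0.002 len 97 mid [501.9  16.7]
pad front [453.4   9.6] [550.7  10.9] ang 0.013 len 97 mid [502.   10.2]
rail L [448.3 -45.2] [449.3   3.6] ang 1.549 len 49 mid [448.8 -20.8]
rail R [557.2 -42.6] [556.8  10.4] ang 1.577 len 53 mid [557.  -16.1]
```

The clamp yaw is ≈0.01 rad and the jaw face is at y≈-156.7, so home means the box's near face at y≈-56.5. The box yaw is -0.045. I'll align the tool, move over the gap and descend to TCP z 65.

move_arm(offset=[[0.74,0.06,0],[0,0,0.5],[0,0,0.75],[0,0,0.75],[0,0,0.6],[0,0,0.48],[0,0,0]], dr=[[0,0,0.013],[0,0,0],[0,0,0],[0,0,0],[0,0,0],[0,0,0],[0,0,0]], claw=[1,1,1,1,1,1,1])

```text
time_s: 3.92
tool_pos: [500.6, -15.1, 63.6]
ee_rot: [-2.207, -2.231, 0.003]
force: [0.8, 0.6, 0.2]
grip_width: 0.997
```

```bash
python3 - <<'E'
from h import *
s=sense();print(s['tool_pos'],s['ee_rot'],s['force'])
a=snap('scene','sc2')[100:260,170:370];b=snap('side','sd2')[100:300,180:330]
cv2.imwrite('pics/m2.png',np.hstack([cv2.resize(a,(450,360)),cv2.resize(b,(270,360))])[:,:,::-1])
snap('wrist','w2')
E
```

```text
[500.59540485 -15.12868259  63.55262823] [-2.20698547 -2.23088494  0.00313796] [0.83092882 0.64893376 0.15340072]
```

View pics/m2.png

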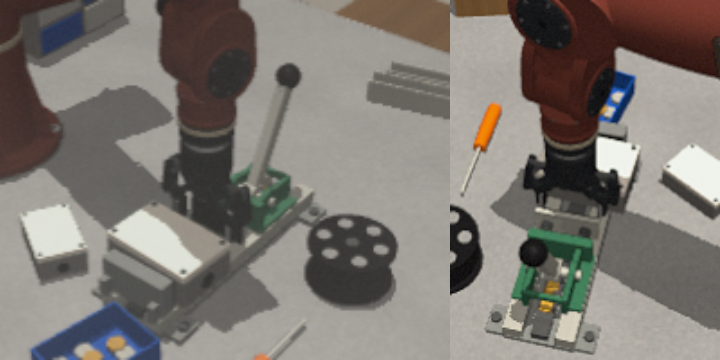

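View pics/w2.png

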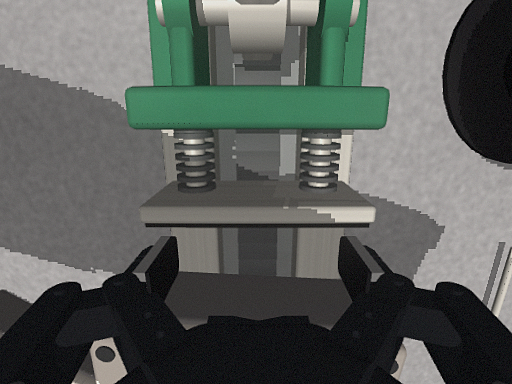

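move_arm(offset=[[-0.17,0,0],[-0.13,0,0],[-0.08,0,0],[-0.05,0,0],[0,0,0]], dr=[[0,0,0],[0,0,0],[0,0,0],[0,0,0],[0,0,0]], claw=[1,1,1,1,1])

```text
time_s: 4.7
tool_pos: [502.9, -41.1, 65.5]
ee_rot: [2.207, 2.235, -0.0]
force: [0.4, -0.5, 0.6]
grip_width: 1.005
```

move_arm(offset=[[-0.05,0,0],[-0.05,0,0],[0,0,0]], dr=[[0,0,0],[0,0,0],[0,0,0]], claw=[1,1,1])

```text
time_s: 5.08
tool_pos: [502.9, -41.8, 65.5]
ee_rot: [-2.2, -2.233, -0.013]
force: [1.5, 31.4, 8.3]
grip_width: 1.003
```

```bash
python3 - <<'E'
from h import *
s=sense();print(s['tool_pos'],s['ee_rot'],s['force'],s['ft_torque'])
a=snap('scene','sc3');b=snap('side','sd3');w=snap('wrist','w3')
np.save('sc3.npy',a);np.save('sd3.npy',b)
cv2.imwrite('pics/m3.png',np.hstack([cv2.resize(a[160:250,190:300],(440,360),interpolation=2),cv2.resize(b[110:220,210:300],(295,360),interpolation=2)])[:,:,::-1])
E
```

```text
[502.86067467 -41.84503181  65.53927658] [-2.2002904  -2.23290437 -0.0126749 ] [ 1.52795801 31.41056415  8.3327087 ] [ 5.49785042 -0.01848183 -1.238507  ]
```

View pics/m3.png

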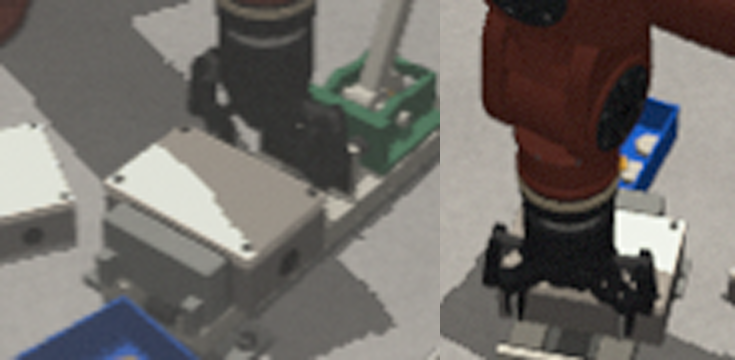

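View pics/w3.png

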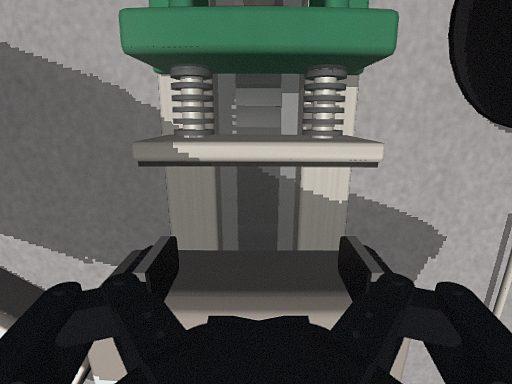

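The scene crop shows the lid up against the fixed jaw. I'll measure its yaw and its gap to the jaw.

```bash
python3 - <<'E'
from h import *
np.set_printoptions(precision=1,suppress=True)
S=lambda *p:[(190+a/4,160+b/4) for a,b in p]
X=onz('scene',S((105,183),(185,127),(325,190),(248,262)),94)
S0=lambda *p:[(170+a/4,120+b/4) for a,b in p]
Y=onz('scene',S0((190,335),(272,280),(408,358),(325,418)),94)
for Z in(Y,X):
    print(Z[:,:2],Z.mean(0)); 
    for i,j in((0,3),(1,2)): d=Z[j]-Z[i];print(np.arctan2(d[1],d[0]),np.linalg.norm(d))
E
```

```text
[[ 427.8 -146.3]
 [ 431.7  -50.8]
 [ 580.1  -58.9]
 [ 574.  -153.8]] [ 503.4 -102.4   94. ]
-0.05123423963732163 146.35453440999822
-0.054847761048573494 148.59306580645236
[[ 431.6 -156.1]
 [ 433.4  -61.6]
 [ 572.3  -52.7]
 [ 578.6 -155.8]] [ 504.  -106.5   94. ]
0.0020543840941989965 147.01248210544514
0.06375909149612463 139.19860608582366
```

move_arm(offset=[[0.25,0,0],[0.23,0,0],[0,0,-0.6],[0,0,-0.9],[0,0,-0.9],[-0.35,0,-0.7],[-0.35,0,0],[0,0,0]], dr=[[0,0,0],[0,0,0],[0,0,0],[0,0,0],[0,0,0],[0,0,0],[0,0,0],[0,0,0]], claw=[1,1,1,1,1,1,1,1])

```text
time_s: 6.22
tool_pos: [503.3, -60.8, 251.7]
ee_rot: [2.209, 2.233, -0.0]
force: [-0.5, 0.2, -1.3]
grip_width: 0.998
```

```bash
python3 - <<'E'
from h import *
import pickle
s=sense();print(s['tool_pos'],s['ee_rot'],s['force'])
p=optics.camera_params('wrist');pickle.dump(p,open('w4.pkl','wb'))
im=snap('wrist','w4');im=im[80:290,170:345]
im=cv2.resize(im,None,fx=3.4,fy=2.8,interpolation=cv2.INTER_CUBIC)
cv2.imwrite('pics/w4c.png',im[:,:,::-1])
E
```

```text
[503.2551175  -60.76858561 251.69809039] [ 2.20853392e+00  2.23302712e+00 -4.13935660e-04] [-0.45953101  0.21868599 -1.31510799]
```

View pics/w4c.png

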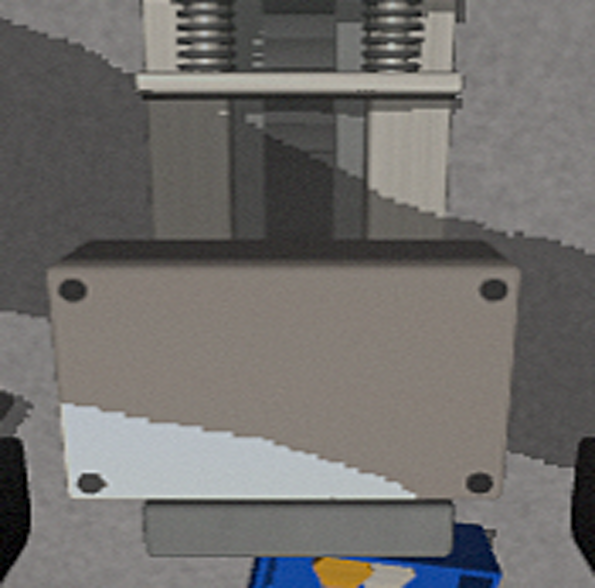

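The near edge, far edge and jaw are all parallel, and the far edge touches the jaw: the box is home. Next I'll close the fingers and go over and behind the ball.

move_arm(offset=[[0,0,-0.7],[0.5,0,-0.4],[0.95,0,0],[0.95,0,0],[0.95,0,0],[0.95,0,0],[0.7,0,0],[0,0,0]], dr=[[0,0,0],[0,0,0],[0,0,0],[0,0,0],[0,0,0],[0,0,0],[0,0,0],[0,0,0]], claw=[-1,-1,-1,-1,-1,-1,-1,-1])

```text
time_s: 7.28
tool_pos: [497.9, 243.3, 316.4]
ee_rot: [-2.201, -2.24, 0.002]
force: [-0.0, -0.6, 0.0]
grip_width: 0.001
```

move_arm(offset=[[0,0,0.6],[0,0,0.78],[0,0,0]], dr=[[0,0,0],[0,0,0],[0,0,0]], claw=[-1,-1,-1])

```text
time_s: 7.65
tool_pos: [496.8, 239.3, 230.7]
ee_rot: [-2.205, -2.232, 0.01]
force: [-0.5, -1.0, 0.3]
grip_width: 0.002
```

```bash
python3 - <<'E'
from h import *
s=sense();print(s['tool_pos'],s['ee_rot'],s['force'])
a=snap('scene','sc5');b=snap('side','sd5')
print(proj('scene',s['tool_pos']-[0,0,19]),proj('side',s['tool_pos']-[0,0,19]))
cv2.imwrite('pics/m5.png',np.hstack([cv2.resize(a[90:210,220:350],(390,360),interpolation=2),cv2.resize(b[190:310,180:300],(360,360),interpolation=2)])[:,:,::-1])
E
```

```text
[496.80303002 239.30736849 230.68121688] [-2.20497904 -2.23238872  0.01001969] [-0.48655155 -0.9654302   0.26442224]
[[305.66023569 131.06774144]] [[221.48720184 263.93146218]]
```

View pics/m5.png

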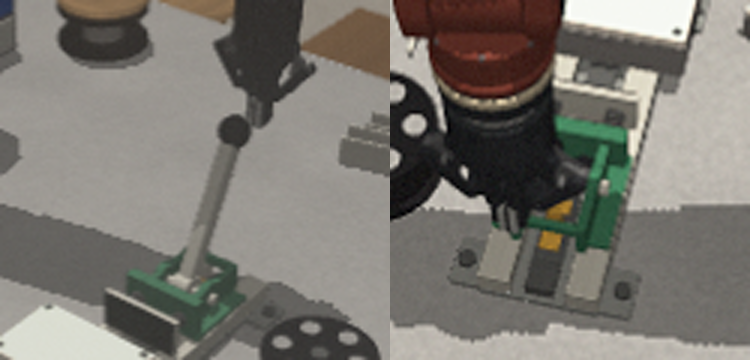

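move_arm(offset=[[-0.3,0.05,0],[-0.35,0,0],[-0.5,0,0],[-0.5,0,0],[-0.4,0,0],[-0.2,0,0],[0,0,0]], dr=[[0,0,0],[0,0,0],[0,0,0],[0,0,0],[0,0,0],[0,0,0],[0,0,0]], claw=[-1,-1,-1,-1,-1,-1,-1])

```text
time_s: 8.62
tool_pos: [504.9, 104.4, 236.5]
ee_rot: [2.208, 2.233, 0.004]
force: [0.3, 4.8, 2.1]
grip_width: 0.001
```

```bash
python3 - <<'E'
from h import *
s=sense();print(s['tool_pos'],s['force'])
a=snap('scene','sc6');b=snap('side','sd6')
cv2.imwrite('pics/m6.png',np.hstack([cv2.resize(a[90:210,220:350],(390,360),interpolation=2),cv2.resize(b[190:310,180:300],(360,360),interpolation=2)])[:,:,::-1])
E
```

```text
[504.85119963 104.37002875 236.53310344] [0.27994726 4.82070406 2.09282964]
```

View pics/m6.png

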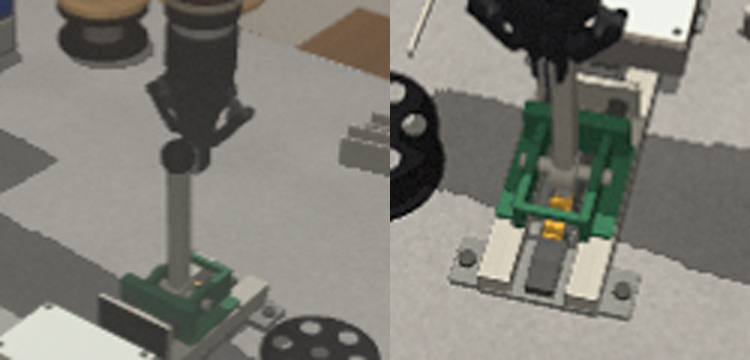

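move_arm(offset=[[-0.15,0,0],[-0.12,0,0],[0,0,0]], dr=[[0,0,0],[0,0,0],[0,0,0]], claw=[-1,-1,-1])

```text
time_s: 9.1
tool_pos: [504.4, 89.2, 235.0]
ee_rot: [2.207, 2.235, 0.001]
force: [-0.1, 3.9, 3.2]
grip_width: -0.002
```

move_arm(offset=[[-0.06,0,0],[0,0,0]], dr=[[0,0,0],[0,0,0]], claw=[-1,-1])

```text
time_s: 9.35
tool_pos: [504.4, 85.7, 234.9]
ee_rot: [2.207, 2.236, 0.001]
force: [1.2, 5.1, 3.9]
grip_width: 0.003
```

move_arm(offset=[[-0.05,0,0],[0,0,0]], dr=[[0,0,0],[0,0,0]], claw=[-1,-1])

```text
time_s: 9.6
tool_pos: [504.4, 82.7, 234.7]
ee_rot: [2.207, 2.236, 0.0]
force: [1.3, 4.8, 1.8]
grip_width: -0.002
```

move_arm(offset=[[-0.05,0,0],[-0.05,0,0],[0,0,0]], dr=[[0,0,0],[0,0,0],[0,0,0]], claw=[-1,-1,-1])

```text
time_s: 9.98
tool_pos: [504.4, 76.7, 234.3]
ee_rot: [-2.207, -2.235, -0.0]
force: [2.0, 4.9, 0.6]
grip_width: -0.0
```

move_arm(offset=[[-0.05,0,0],[0,0,0]], dr=[[0,0,0],[0,0,0]], claw=[-1,-1])

```text
time_s: 10.22
tool_pos: [504.4, 73.7, 234.1]
ee_rot: [-2.207, -2.235, -0.0]
force: [2.8, 5.0, -0.1]
grip_width: -0.002
```

move_arm(offset=[[-0.05,0,0],[0,0,0]], dr=[[0,0,0],[0,0,0]], claw=[-1,-1])

```text
time_s: 10.48
tool_pos: [504.4, 70.8, 233.9]
ee_rot: [-2.206, -2.235, 0.0]
force: [3.3, 6.2, -2.0]
grip_width: -0.0
```

move_arm(offset=[[-0.05,0,0],[0,0,0]], dr=[[0,0,0],[0,0,0]], claw=[-1,-1])

```text
time_s: 10.72
tool_pos: [504.2, 67.8, 233.7]
ee_rot: [-2.206, -2.235, 0.001]
force: [3.5, 5.2, -1.8]
grip_width: 0.001
```

move_arm(offset=[[-0.05,0,0],[0,0,0]], dr=[[0,0,0],[0,0,0]], claw=[-1,-1])

```text
time_s: 10.98
tool_pos: [504.1, 64.9, 233.7]
ee_rot: [-2.206, -2.235, 0.001]
force: [1.3, 6.2, -3.1]
grip_width: 0.003
```

```bash
python3 - <<'E'
from h import *
s=sense();print(s['tool_pos'],s['force'])
a=snap('scene','sc7');b=snap('side','sd7')
cv2.imwrite('pics/m7.png',np.hstack([cv2.resize(a[90:210,220:350],(390,360),interpolation=2),cv2.resize(b[190:310,180:300],(360,360),interpolation=2)])[:,:,::-1])
E
```

```text
[504.13330384  64.92343197 233.66459127] [ 1.30805391  6.2299191  -3.13477697]
```

View pics/m7.png

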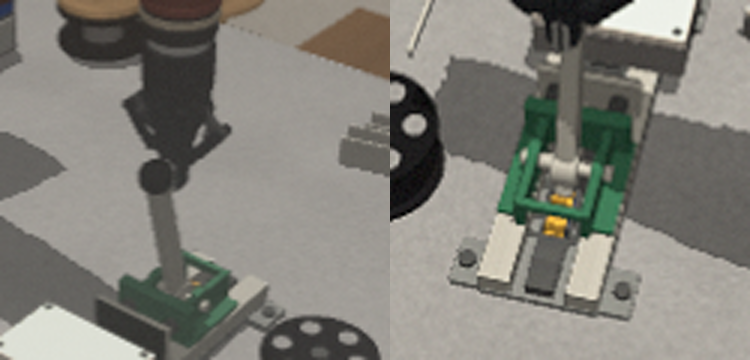

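```bash
python3 - <<'E'
from h import *
for uv in[(272.3,148.3)]:
    o,v=ray('scene',[uv]);v=v[0];t=(501-o[0])/v[0];print(o+t*v)
E
```

```text
[501.          40.82076743 239.92238837]
```

move_arm(offset=[[-0.05,0,0],[0,0,0]], dr=[[0,0,0],[0,0,0]], claw=[-1,-1])

```text
time_s: 11.32
tool_pos: [504.1, 63.0, 233.5]
ee_rot: [-2.204, -2.234, -0.002]
force: [2.6, 11.6, -3.5]
grip_width: -0.001
```

move_arm(offset=[[-0.04,0,0],[0,0,0]], dr=[[0,0,0],[0,0,0]], claw=[-1,-1])

```text
time_s: 11.58
tool_pos: [504.1, 61.7, 233.4]
ee_rot: [-2.202, -2.234, -0.005]
force: [2.3, 18.7, -4.4]
grip_width: 0.003
```

move_arm(offset=[[-0.02,0,0],[0,0,0]], dr=[[0,0,0],[0,0,0]], claw=[-1,-1])

```text
time_s: 11.82
tool_pos: [504.1, 61.2, 233.3]
ee_rot: [-2.2, -2.234, -0.006]
force: [2.9, 21.4, -3.7]
grip_width: 0.004
```

Front stop reached (21 N at TCP y 61). I'll let the lever return and check it.

move_arm(offset=[[0.5,-0.04,0],[0.7,0,0],[0.75,0,0],[0.6,0,0],[0,0,0],[0,0,0],[0,0,0]], dr=[[0,0,0],[0,0,0],[0,0,0],[0,0,0],[0,0,0],[0,0,0],[0,0,0]], claw=[-1,-1,-1,-1,-1,-1,-1])

```text
time_s: 12.7
tool_pos: [500.4, 209.7, 234.5]
ee_rot: [2.209, 2.234, -0.001]
force: [0.1, -0.6, 0.3]
grip_width: -0.002
```

```bash
cat > look.py <<'E'
from h import *
import sys
t=sys.argv[1]
s=sense();print(s['tool_pos'],s['force'],s['time_s'])
a=snap('scene','sc'+t);b=snap('side','sd'+t)
cv2.imwrite(f'pics/m{t}.png',np.hstack([cv2.resize(a[90:230,210:350],(500,500),interpolation=2),cv2.resize(b[190:310,180:300],(300,300),interpolation=2) if 0 else cv2.copyMakeBorder(cv2.resize(b[190:310,180:300],(300,300),interpolation=2),0,200,0,0,0)])[:,:,::-1])
E
python3 look.py 8
```

```text
[500.37829205 209.65619715 234.53463451] [ 0.14676396 -0.60306603  0.33453476] 12.7
```

View pics/m8.png

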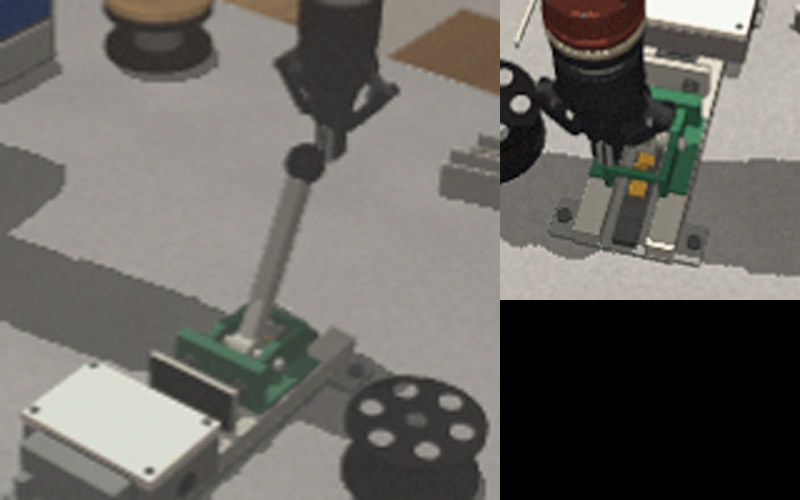

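```bash
cat > ball.py <<'E'
from h import *
import sys
def by(u,v,x=500.5):
    o,d=ray('scene',[(u,v)]);d=d[0];t=(x-o[0])/d[0];return o+t*d
a=list(map(float,sys.argv[1:]))
print(by(210+a[0]/3.571,90+a[1]/3.571))
E
python3 ball.py 305 162; python3 - <<'E'
from ball import *
E
true; python3 -c "
import sys;sys.argv=['x','305','162']
from ball import by;print(by(170+513/4,120+54/4))"
```

```text
[500.5        170.15862517 227.53027242]
[500.5        170.15862517 227.53027242]
[500.5        186.9920163  227.10519475]Traceback (most recent call last):
  File "<stdin>", line 1, in <module>
  File "ball.py", line 6, in <module>
    print(by(210+a[0]/3.571,90+a[1]/3.571))
                 ~^^^
IndexError: list index out of range
```

move_arm(offset=[[-0.3,0,0],[-0.45,-0.01,0],[-0.5,0,0],[-0.5,-0.01,0],[-0.5,0,0],[-0.3,-0.01,0],[-0.1,0,0],[0,0,0]], dr=[[0,0,0],[0,0,0],[0,0,0],[0,0,0],[0,0,0],[0,0,0],[0,0,0],[0,0,0]], claw=[-1,-1,-1,-1,-1,-1,-1,-1])

```text
time_s: 13.8
tool_pos: [500.3, 51.7, 234.2]
ee_rot: [-2.207, -2.233, -0.002]
force: [2.4, 5.9, -2.7]
grip_width: 0.0
```

move_arm(offset=[[-0.04,0,0],[0,0,0]], dr=[[0,0,0],[0,0,0]], claw=[-1,-1])

```text
time_s: 14.05
tool_pos: [500.2, 50.6, 234.1]
ee_rot: [-2.204, -2.234, -0.004]
force: [3.1, 12.3, -3.6]
grip_width: 0.0
```

move_arm(offset=[[-0.04,0,0],[0,0,0]], dr=[[0,0,0],[0,0,0]], claw=[-1,-1])

```text
time_s: 14.3
tool_pos: [500.2, 49.4, 234.0]
ee_rot: [-2.202, -2.234, -0.007]
force: [4.3, 18.3, -3.6]
grip_width: 0.001
```

move_arm(offset=[[-0.02,0,0],[0,0,0]], dr=[[0,0,0],[0,0,0]], claw=[-1,-1])

```text
time_s: 14.55
tool_pos: [500.2, 48.8, 233.9]
ee_rot: [-2.201, -2.234, -0.008]
force: [3.5, 22.3, -4.0]
grip_width: -0.002
```

move_arm(offset=[[0.5,0,0],[0.7,0.02,0],[0.75,0,0],[0.6,0.02,0],[0,0,0],[0,0,0]], dr=[[0,0,0],[0,0,0],[0,0,0],[0,0,0],[0,0,0],[0,0,0]], claw=[-1,-1,-1,-1,-1,-1])

```text
time_s: 15.3
tool_pos: [501.0, 198.0, 234.6]
ee_rot: [2.207, 2.235, -0.001]
force: [0.4, 0.1, 1.9]
grip_width: -0.001
```

```bash
python3 look.py 9
```

```text
[500.96709324 197.95578966 234.57549667] [0.43393912 0.06581845 1.8732339 ] 15.3
```

View pics/m9.png

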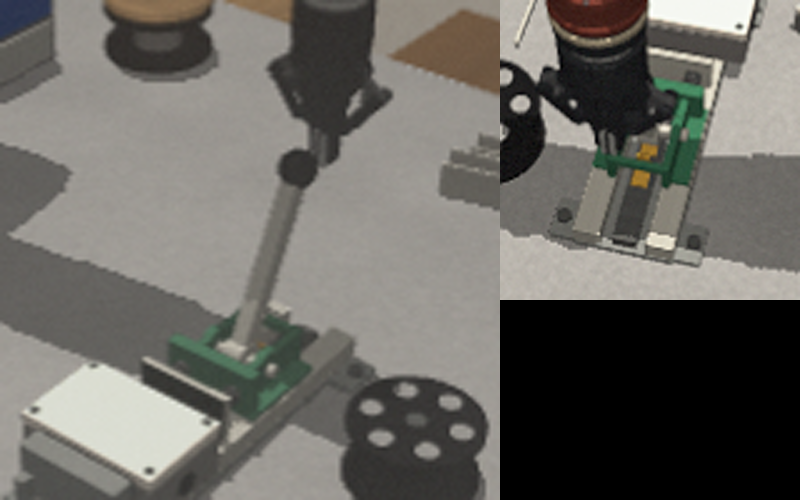

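move_arm(offset=[[-0.3,0,0],[-0.45,-0.01,0],[-0.5,0,0],[-0.5,-0.01,0],[-0.5,0,0],[-0.3,-0.01,0],[-0.14,0,0],[0,0,0]], dr=[[0,0,0],[0,0,0],[0,0,0],[0,0,0],[0,0,0],[0,0,0],[0,0,0],[0,0,0]], claw=[-1,-1,-1,-1,-1,-1,-1,-1])

```text
time_s: 16.4
tool_pos: [500.9, 38.1, 234.1]
ee_rot: [-2.205, -2.232, -0.005]
force: [3.1, 13.5, -2.8]
grip_width: 0.0
```

move_arm(offset=[[-0.04,0,0],[0,0,0]], dr=[[0,0,0],[0,0,0]], claw=[-1,-1])

```text
time_s: 16.65
tool_pos: [500.9, 37.2, 234.0]
ee_rot: [-2.202, -2.233, -0.008]
force: [3.9, 19.6, -3.4]
grip_width: -0.0
```

move_arm(offset=[[-0.02,0,0],[0,0,0],[0.5,0,0],[0.7,0.02,0],[0.75,0,0],[0.6,0.02,0],[0,0,0],[0,0,0]], dr=[[0,0,0],[0,0,0],[0,0,0],[0,0,0],[0,0,0],[0,0,0],[0,0,0],[0,0,0]], claw=[-1,-1,-1,-1,-1,-1,-1,-1])

```text
time_s: 17.65
tool_pos: [501.8, 185.7, 234.6]
ee_rot: [2.208, 2.235, -0.001]
force: [-0.3, -0.7, -0.1]
grip_width: -0.001
```

move_arm(offset=[[-0.3,0,0],[-0.45,-0.01,0],[-0.5,0,0],[-0.5,-0.01,0],[-0.5,0,0],[-0.3,-0.01,0],[-0.14,0,0],[0,0,0]], dr=[[0,0,0],[0,0,0],[0,0,0],[0,0,0],[0,0,0],[0,0,0],[0,0,0],[0,0,0]], claw=[-1,-1,-1,-1,-1,-1,-1,-1])

```text
time_s: 18.65
tool_pos: [501.6, 26.0, 234.1]
ee_rot: [-2.205, -2.232, -0.006]
force: [2.2, 14.1, -2.6]
grip_width: -0.002
```

move_arm(offset=[[-0.04,0,0],[0,0,0]], dr=[[0,0,0],[0,0,0]], claw=[-1,-1])

```text
time_s: 18.9
tool_pos: [501.6, 25.0, 233.9]
ee_rot: [-2.203, -2.233, -0.008]
force: [3.7, 20.9, -3.1]
grip_width: -0.003
```

move_arm(offset=[[-0.02,0,0],[0,0,0],[0.5,0,0],[0.7,0.01,0],[0.75,0,0],[0.6,0.01,0],[0,0,0],[0,0,0]], dr=[[0,0,0],[0,0,0],[0,0,0],[0,0,0],[0,0,0],[0,0,0],[0,0,0],[0,0,0]], claw=[-1,-1,-1,-1,-1,-1,-1,-1])

```text
time_s: 19.9
tool_pos: [501.4, 173.4, 234.6]
ee_rot: [2.208, 2.234, -0.001]
force: [0.2, -0.5, 0.4]
grip_width: -0.004
```

```bash
python3 look.py 10
```

```text
[501.38880413 173.43956222 234.60868099] [ 0.2172395  -0.46049277  0.40086111] 19.9
```

View pics/m10.png

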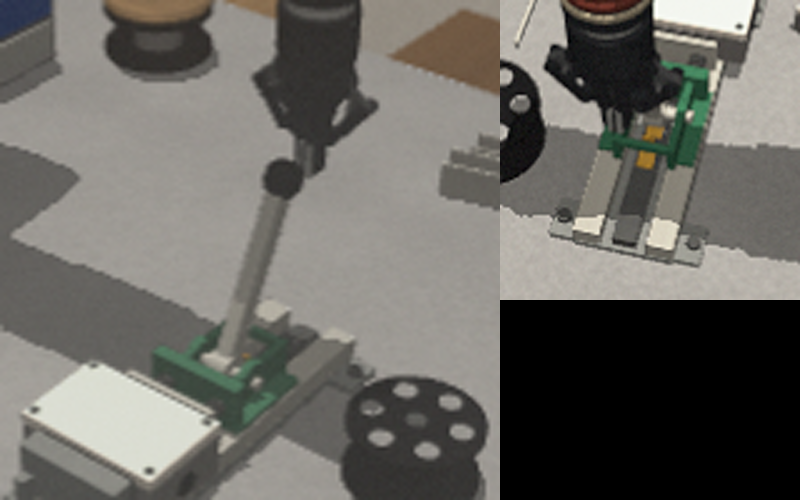

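move_arm(offset=[[-0.3,0,0],[-0.45,-0.01,0],[-0.5,0,0],[-0.5,-0.01,0],[-0.5,0,0],[-0.3,0,0],[-0.14,0,0],[0,0,0]], dr=[[0,0,0],[0,0,0],[0,0,0],[0,0,0],[0,0,0],[0,0,0],[0,0,0],[0,0,0]], claw=[-1,-1,-1,-1,-1,-1,-1,-1])

```text
time_s: 21.0
tool_pos: [501.7, 14.2, 233.9]
ee_rot: [-2.205, -2.232, -0.005]
force: [1.9, 13.9, -4.4]
grip_width: -0.0
```

move_arm(offset=[[-0.04,0,0],[0,0,0]], dr=[[0,0,0],[0,0,0]], claw=[-1,-1])

```text
time_s: 21.25
tool_pos: [501.7, 13.4, 233.8]
ee_rot: [-2.202, -2.233, -0.008]
force: [3.2, 20.1, -3.6]
grip_width: 0.0
```

move_arm(offset=[[-0.02,0,0],[0,0,0]], dr=[[0,0,0],[0,0,0]], claw=[-1,-1])

```text
time_s: 21.5
tool_pos: [501.7, 12.8, 233.7]
ee_rot: [-2.201, -2.233, -0.009]
force: [4.0, 23.8, -4.5]
grip_width: -0.003
```

Fifth tooth. I'll return and stroke again, stopping earlier and going more gently, since the pad now meets the box.

move_arm(offset=[[0.5,0,0],[0.7,0,0],[0.75,0.01,0],[0.6,0,0],[0,0,0],[0,0,0]], dr=[[0,0,0],[0,0,0],[0,0,0],[0,0,0],[0,0,0],[0,0,0]], claw=[-1,-1,-1,-1,-1,-1])

```text
time_s: 22.25
tool_pos: [500.9, 161.6, 234.6]
ee_rot: [2.208, 2.234, -0.001]
force: [0.4, -0.3, 1.0]
grip_width: -0.001
```

move_arm(offset=[[-0.3,0,0],[-0.45,0,0],[-0.5,0,0],[-0.5,0,0],[-0.4,0,0],[-0.2,0,0],[0,0,0]], dr=[[0,0,0],[0,0,0],[0,0,0],[0,0,0],[0,0,0],[0,0,0],[0,0,0]], claw=[-1,-1,-1,-1,-1,-1,-1])

```text
time_s: 23.12
tool_pos: [502.7, 19.9, 235.1]
ee_rot: [-2.21, -2.233, -0.003]
force: [1.5, 6.0, 2.4]
grip_width: 0.004
```

move_arm(offset=[[-0.2,0,0],[-0.14,0,0],[0,0,0]], dr=[[0,0,0],[0,0,0],[0,0,0]], claw=[-1,-1,-1])

```text
time_s: 23.5
tool_pos: [502.5, 2.5, 233.7]
ee_rot: [-2.204, -2.232, -0.007]
force: [3.6, 17.8, -4.1]
grip_width: 0.003
```

move_arm(offset=[[-0.04,0,0],[0,0,0]], dr=[[0,0,0],[0,0,0]], claw=[-1,-1])

```text
time_s: 23.75
tool_pos: [502.5, 1.5, 233.6]
ee_rot: [-2.201, -2.232, -0.01]
force: [4.8, 24.3, -5.3]
grip_width: -0.0
```

move_arm(offset=[[-0.01,0,0],[0,0,0],[0.5,0,0],[0.7,-0.01,0],[0.75,0,0],[0.6,0,0],[0,0,0],[0,0,0]], dr=[[0,0,0],[0,0,0],[0,0,0],[0,0,0],[0,0,0],[0,0,0],[0,0,0],[0,0,0]], claw=[-1,-1,-1,-1,-1,-1,-1,-1])

```text
time_s: 24.75
tool_pos: [500.5, 149.8, 234.6]
ee_rot: [2.208, 2.234, -0.001]
force: [-0.2, -0.9, 1.4]
grip_width: -0.001
```

```bash
python3 look.py 11
```

```text
[500.54623304 149.82705666 234.6325227 ] [-0.23755968 -0.94287149  1.36309957] 24.75
```

View pics/m11.png

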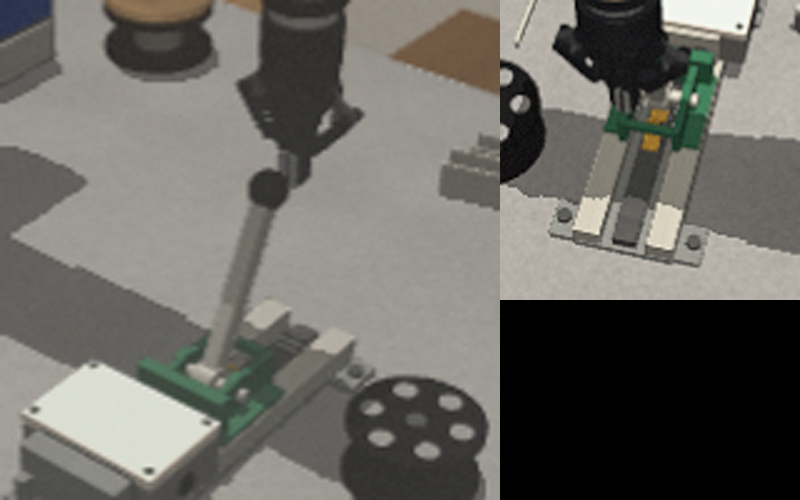

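move_arm(offset=[[-0.3,0,0],[-0.45,0,0],[-0.5,0,0],[-0.5,0,0],[-0.3,0,0],[-0.1,0,0],[0,0,0]], dr=[[0,0,0],[0,0,0],[0,0,0],[0,0,0],[0,0,0],[0,0,0],[0,0,0]], claw=[-1,-1,-1,-1,-1,-1,-1])

```text
time_s: 25.72
tool_pos: [502.3, 21.4, 235.8]
ee_rot: [-2.209, -2.234, -0.005]
force: [0.2, 9.2, 6.6]
grip_width: 0.001
```

move_arm(offset=[[-0.15,0,0],[-0.15,0,0],[0,0,0]], dr=[[0,0,0],[0,0,0],[0,0,0]], claw=[-1,-1,-1])

```text
time_s: 26.1
tool_pos: [502.4, 3.7, 234.9]
ee_rot: [-2.208, -2.234, -0.004]
force: [1.8, 9.6, 2.5]
grip_width: -0.002
```

move_arm(offset=[[-0.15,0,0],[-0.06,0,0],[0,0,0]], dr=[[0,0,0],[0,0,0],[0,0,0]], claw=[-1,-1,-1])

```text
time_s: 26.48
tool_pos: [502.3, -7.8, 233.9]
ee_rot: [-2.205, -2.233, -0.006]
force: [4.9, 13.6, -5.3]
grip_width: -0.003
```

move_arm(offset=[[-0.04,0,0],[0,0,0]], dr=[[0,0,0],[0,0,0]], claw=[-1,-1])

```text
time_s: 26.72
tool_pos: [502.3, -8.9, 233.7]
ee_rot: [-2.203, -2.233, -0.009]
force: [5.1, 19.5, -4.7]
grip_width: -0.002
```

move_arm(offset=[[-0.04,0,0],[0,0,0]], dr=[[0,0,0],[0,0,0]], claw=[-1,-1])

```text
time_s: 26.98
tool_pos: [502.3, -10.1, 233.6]
ee_rot: [-2.2, -2.233, -0.012]
force: [6.8, 25.6, -5.1]
grip_width: -0.001
```

At the front stop (26 N at the expected place). I'll return and try the next stroke gently; it should go solid part-way.

move_arm(offset=[[0.5,0,0],[0.7,-0.02,0],[0.75,0,0],[0.6,0,0],[0,0,0],[0,0,0]], dr=[[0,0,0],[0,0,0],[0,0,0],[0,0,0],[0,0,0],[0,0,0]], claw=[-1,-1,-1,-1,-1,-1])

```text
time_s: 27.72
tool_pos: [499.5, 138.5, 234.7]
ee_rot: [2.208, 2.234, -0.001]
force: [-0.1, -1.0, -1.0]
grip_width: 0.006
```

```bash
python3 look.py 12
```

```text
[499.52268682 138.47286221 234.65989066] [-0.07643677 -1.02665554 -1.01581138] 27.725
```

View pics/m12.png

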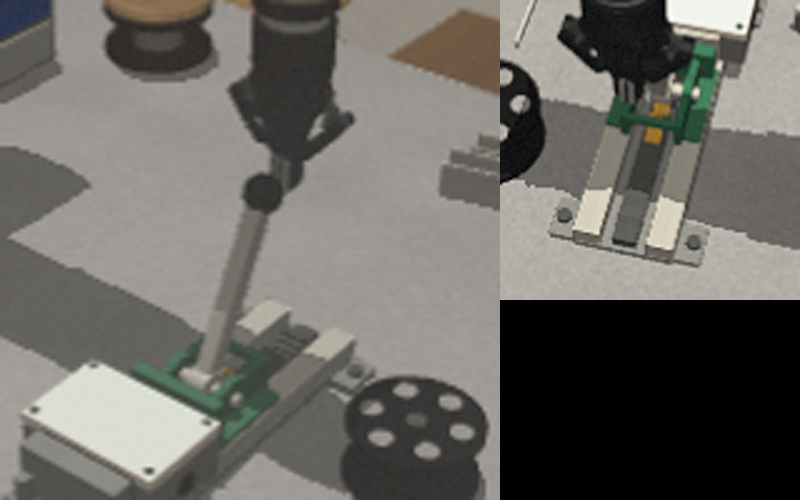

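move_arm(offset=[[-0.3,0,0],[-0.4,0,0],[-0.25,0,0],[-0.15,0,0],[0,0,0]], dr=[[0,0,0],[0,0,0],[0,0,0],[0,0,0],[0,0,0]], claw=[-1,-1,-1,-1,-1])

```text
time_s: 28.45
tool_pos: [500.9, 73.6, 236.3]
ee_rot: [-2.208, -2.235, -0.008]
force: [0.5, 13.2, 8.6]
grip_width: -0.002
```

move_arm(offset=[[-0.1,0,0],[-0.1,0,0],[0,0,0]], dr=[[0,0,0],[0,0,0],[0,0,0]], claw=[-1,-1,-1])

```text
time_s: 28.82
tool_pos: [501.0, 62.0, 236.3]
ee_rot: [-2.207, -2.235, -0.008]
force: [0.8, 13.3, 9.3]
grip_width: -0.0
```

move_arm(offset=[[-0.08,0,0],[-0.08,0,0],[0,0,0]], dr=[[0,0,0],[0,0,0],[0,0,0]], claw=[-1,-1,-1])

```text
time_s: 29.2
tool_pos: [501.0, 52.4, 236.2]
ee_rot: [-2.207, -2.235, -0.007]
force: [0.4, 13.5, 9.4]
grip_width: -0.001
```

move_arm(offset=[[-0.08,0,0],[-0.08,0,0],[0,0,0]], dr=[[0,0,0],[0,0,0],[0,0,0]], claw=[-1,-1,-1])

```text
time_s: 29.58
tool_pos: [501.1, 42.8, 236.2]
ee_rot: [-2.207, -2.235, -0.007]
force: [1.1, 13.9, 8.1]
grip_width: 0.003
```

move_arm(offset=[[-0.08,0,0],[-0.08,0,0],[0,0,0]], dr=[[0,0,0],[0,0,0],[0,0,0]], claw=[-1,-1,-1])

```text
time_s: 29.95
tool_pos: [501.2, 33.1, 236.1]
ee_rot: [-2.207, -2.235, -0.007]
force: [0.5, 12.4, 9.6]
grip_width: 0.003
```

move_arm(offset=[[-0.06,0,0],[-0.06,0,0],[0,0,0]], dr=[[0,0,0],[0,0,0],[0,0,0]], claw=[-1,-1,-1])

```text
time_s: 30.32
tool_pos: [501.3, 26.7, 236.6]
ee_rot: [-2.206, -2.235, -0.009]
force: [-0.4, 18.0, 10.6]
grip_width: -0.004
```

move_arm(offset=[[-0.06,0,0],[-0.06,0,0],[0,0,0]], dr=[[0,0,0],[0,0,0],[0,0,0]], claw=[-1,-1,-1])

```text
time_s: 30.7
tool_pos: [501.3, 20.2, 236.8]
ee_rot: [-2.205, -2.236, -0.011]
force: [-0.7, 22.5, 15.5]
grip_width: -0.001
```

move_arm(offset=[[-0.05,0,0],[-0.05,0,0],[0,0,0]], dr=[[0,0,0],[0,0,0],[0,0,0]], claw=[-1,-1,-1])

```text
time_s: 31.08
tool_pos: [501.4, 14.9, 236.9]
ee_rot: [-2.204, -2.236, -0.013]
force: [-1.9, 25.1, 15.3]
grip_width: 0.001
```

```bash
python3 look.py 13
```

```text
[501.37576652  14.85090636 236.89919795] [-1.91469913 25.09116801 15.3333451 ] 31.075
```

View pics/m13.png

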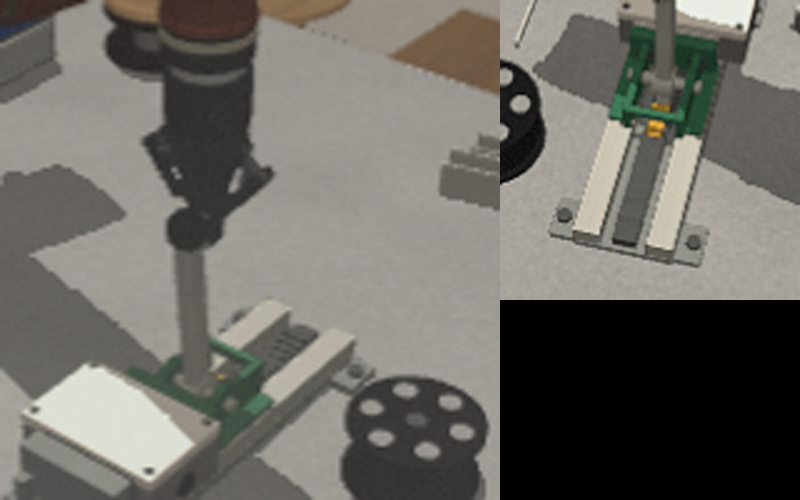

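```bash
python3 ball.py 193 230; python3 ball.py 263 193
```

```text
[500.5         -0.74785199 237.7479271 ]
[500.5        103.21989429 225.45608468]
```

move_arm(offset=[[-0.04,0,0],[0,0,0]], dr=[[0,0,0],[0,0,0]], claw=[-1,-1])

```text
time_s: 31.42
tool_pos: [501.4, 12.7, 236.9]
ee_rot: [-2.203, -2.236, -0.013]
force: [-0.7, 26.0, 15.3]
grip_width: -0.002
```

move_arm(offset=[[-0.04,0,0],[0,0,0]], dr=[[0,0,0],[0,0,0]], claw=[-1,-1])

```text
time_s: 31.68
tool_pos: [501.4, 10.5, 236.9]
ee_rot: [-2.203, -2.236, -0.014]
force: [-0.1, 27.0, 15.3]
grip_width: 0.006
```

The lever now resists with 26–27 N at about 3/4 of the stroke (TCP y 10, where the front stop would be at ≈ -23). That is the "stop" band, so I won't push on. I'll release the lever and check the pad-spring compression from above.

move_arm(offset=[[0.4,0,0],[0.6,0,0],[0.7,0,0],[0.5,0,0],[0,0,0],[0,0,-0.7],[0,0,-0.7],[0,0,0]], dr=[[0,0,0],[0,0,0],[0,0,0],[0,0,0],[0,0,0],[0,0,0],[0,0,0],[0,0,0]], claw=[-1,-1,-1,-1,-1,-1,-1,-1])

```text
time_s: 32.67
tool_pos: [500.8, 138.0, 322.1]
ee_rot: [2.206, 2.231, 0.005]
force: [0.7, -0.8, -0.3]
grip_width: 0.003
```

move_arm(offset=[[-0.9,0,0],[-0.9,0,0],[-0.9,0,0],[-0.5,0,0],[0,0,0],[0,0,0]], dr=[[0,0,0],[0,0,0],[0,0,0],[0,0,0],[0,0,0],[0,0,0]], claw=[-1,-1,-1,-1,-1,-1])

```text
time_s: 33.42
tool_pos: [501.4, -52.6, 318.1]
ee_rot: [-2.208, -2.234, 0.001]
force: [0.2, -0.1, -0.8]
grip_width: -0.001
```

```bash
python3 - <<'E'
from h import *
import pickle
s=sense();print(s['tool_pos'],s['time_s'],s['force'])
p=optics.camera_params('wrist');pickle.dump(p,open('w5.pkl','wb'))
im=snap('wrist','w5');np.save('w5.npy',im);snap('scene','sc14')
E
```

```text
[501.36864355 -52.58737955 318.10594692] 33.425 [ 0.21900802 -0.09914165 -0.84610065]
```

View pics/w5.png

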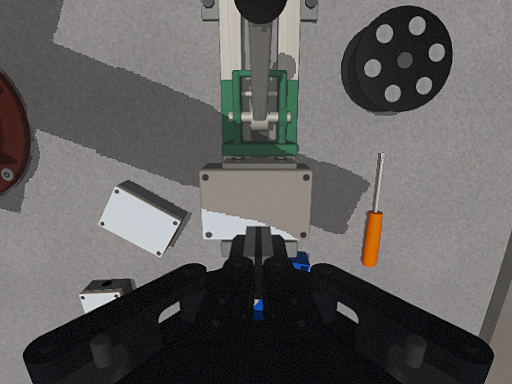

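```bash
python3 - <<'E'
from h import *
im=np.load('w5.npy')[50:190,195:320]
im=cv2.resize(im,None,fx=4.28,fy=4.28,interpolation=cv2.INTER_CUBIC)
im1=np.load('w1.npy')[0:130,205:320]
im1=cv2.resize(im1,None,fx=2,fy=4.5,interpolation=cv2.INTER_CUBIC)
print(im.shape,im1.shape)
c=np.zeros((600,im.shape[1]+im1.shape[1],3),np.uint8);c[:im.shape[0],:im.shape[1]]=im;c[:im1.shape[0],im.shape[1]:]=im1
cv2.imwrite('pics/w5c.png',c[:,:,::-1])
E
```

```text
(599, 535, 3) (585, 230, 3)
```

View pics/w5c.png

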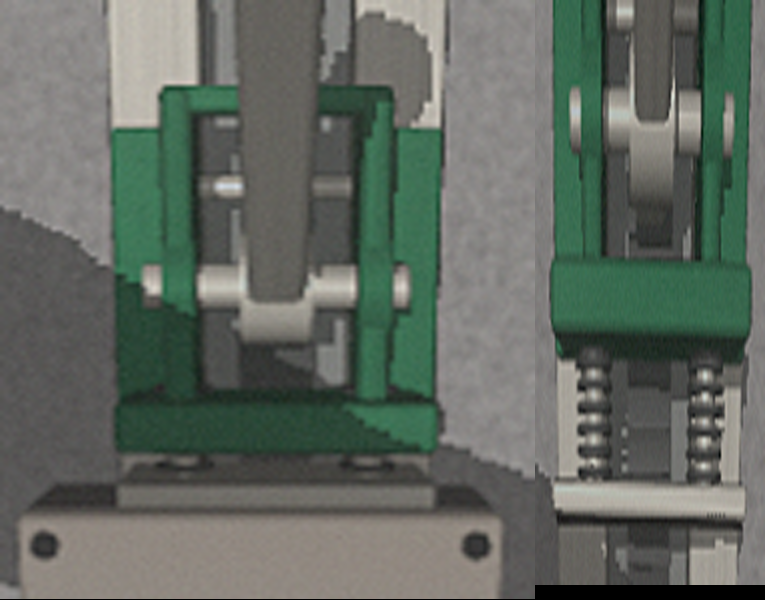

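```bash
python3 - <<'E'
from h import *
import pickle
A=pickle.load(open('w1.pkl','rb'));B=pickle.load(open('w5.pkl','rb'))
def q(p,u,v,z): P['wrist']=p; return onz('wrist',[(u,v)],z)[0][:2]
L=lambda u,v:(195+u/4.28,50+v/4.28); Rr=lambda u,v:(205+u/2,v/4.5)
print('pin before',q(A,*Rr(40,121),61),q(A,*Rr(193,124),61),'after',q(B,*L(152,285),61),q(B,*L(402,287),61))
for z in (80,85,90): print('bar front z',z,q(A,*Rr(115,335),z),'after',q(B,*L(277,449),z))
for z in (80,85,90): print('bar back z',z,q(A,*Rr(115,263),z),'after',q(B,*L(277,403),z))
print('pad back before',q(A,*Rr(115,482),85),'after',q(B,*L(277,472),85), 'pad front',q(A,*Rr(115,517),85),q(B,*L(277,506),85))
print('box near',q(B,*L(277,514),94))
P.clear();print(proj('side',[501,2,200]))
E
```

```text
pin before [461.4411748   97.90109756] [540.6183675   99.19263562] after [462.83324915  14.18176352] [541.80450569  14.43267254]
bar front z 80 [501.27701005  49.57051083] after [502.82778966 -34.67028071]
bar front z 85 [501.21988276  48.90859326] after [502.79414429 -33.94618132]
bar front z 90 [501.16275548  48.24667568] after [502.76049891 -33.22208193]
bar back z 80 [500.86787434  64.58656224] after [502.6508541  -20.47923653]
bar back z 85 [500.81772106  63.66868523] after [502.61965714 -19.95151051]
bar back z 90 [500.76756779  62.75080823] after [502.58846017 -19.42378449]
pad back before [502.07588992  17.70284024] after [502.88285402 -41.04932558] pad front [502.28725671  10.03804067] [503.01585126 -51.68423373]
box near [502.98051521 -52.39530537]
[[245.65940013 188.49733239]]
```

The bar-to-pad gap closed from 31 to 7 mm, so the springs are compressed by ≈24 mm. That puts the carriage at ≈0.098 and the pad force at ≈47 N, with only ≈6 mm left before closing up, which agrees with going solid part-way. Last check is the box and lever.

```bash
python3 - <<'E'
import cv2
a=cv2.imread('pics/sc14.png')
cv2.imwrite('pics/sc14c.png',cv2.resize(a[110:270,180:360],(720,600),interpolation=2))
E
```

```text
(no output)
```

View pics/sc14c.png

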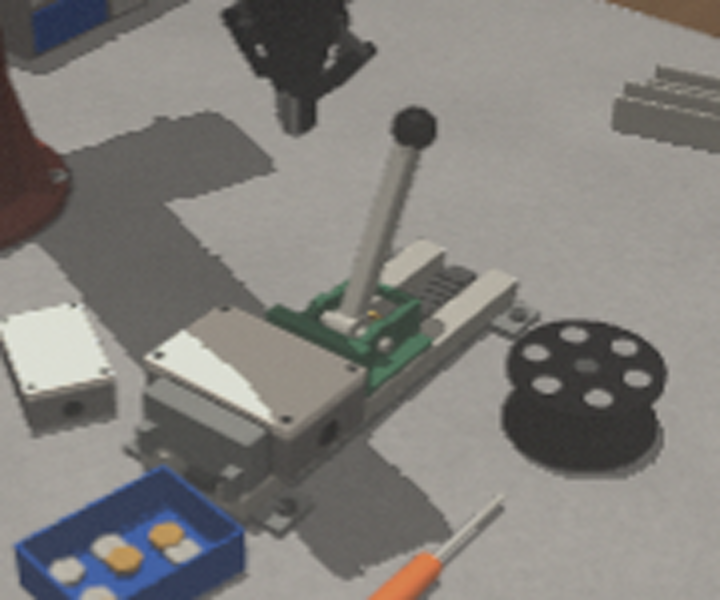

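```bash
python3 - <<'E'
from h import *
S=lambda *p:[(180+a/4,110+b/3.75) for a,b in p]
X=onz('scene',S((145,362),(287,437),(225,306),(367,372)),94);print(X[:,:2].round(1),X.mean(0))
for i,j in((0,1),(2,3)): d=X[j]-X[i];print(np.arctan2(d[1],d[0]))
s=sense();print(s['force'],s['joint_vel'].max(),s['time_s'])
job.job_done()
E
```

```text
[[ 434.2 -158.9]
 [ 580.9 -159.8]
 [ 432.9  -61. ]
 [ 578.6  -58.3]] [ 506.63494509 -109.47866327   94.        ]
-0.005950143380657355
0.01840379613765037
[0.47536666 0.02849389 0.10553721] 0.010017945371990586 33.525
the job is handed in; nothing more can be done
```

I pushed the junction box square against the fixed jaw, then pumped the lever seven full strokes. Each ended at the front stop at about 19–26 N. On the eighth stroke the lever stiffened to 26–27 N sideways at about three quarters of the stroke. I stopped there, let it spring back and drew the arm clear. The job was handed in at 33.5 s.

**Last checks**
- **Clamping:** the pad springs are compressed by about 24 mm. That puts the carriage at about 0.098 m and the pad force at about 47 N, against the 0.092 m and 34 N required. Both come from camera measurements, so they are estimates.
- **Box:** its lid lies parallel to the jaw within about 0.02 rad, and the box is against the jaw.
- **Lever and surroundings:** the lever is back at rest, and the reel, screwdriver and bin look undisturbed in the final view. The gripper touches nothing.

**Disagreements**
- **Starting travel:** the ball and pad positions at the start gave a carriage travel of about 6–8 mm. The spring compression implies about 14 mm, and I trusted that measurement because it is relative.
- **Box near face:** the box's near-face position differed by about 4 mm between the wrist views.
- **"Solid" stop:** the final resistance came on over several millimetres, not as a hard stop, and the lever was still creeping when I stopped. With the upward force included, the push on the ball was about 31 N. That is above the 20–28 N stop band but below the 40 N that counts as forcing.

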